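Clamp a sample vial with a torque-limiting knob

ROBOT

A 6-joint arm with a two-finger parallel gripper is mounted at the origin on the work surface; the furniture and walls round the work are solid. World frame = base frame: x ahead of the robot, y to its left, z up, the work surface at z = 0. Lengths are in m, angles in degrees, forces in N, time in s.
With the tool pointing down it reaches from about 0.275 to 0.825 m from the base axis. Payload 4.9 kg.
Tool frame: the origin (TCP) lies between the finger pads; the fingertips stand robot.nose_length ahead of it and the grasp point (between the pads) lies 5 mm behind it (robot.nose_length is the distance from the TCP to the fingertips, in m); z points along the fingers, y is the line along which they close (so a half turn about z gives the same grasp; the last joint's range is limited). The gripper opens to 85 mm and grips with 20 to 120 N. Pads are 22 mm wide; open, the fingers measure 114 mm over their backs; the gripper's body (76 mm by 85 mm) begins 54 mm behind the grasp point. The pads swing forward as they close: fully open they stand 13 mm farther back than shut.
Start: joints at [61.582, 18.69, -11.035, 60.275, 0, 82.311], TCP at [0.195, 0.514, 0.245] pointing down, gripper open.
Joint ranges: [-152.03, 152.03], [-55.5, 102.48], [-74.3, 77.21], [-110.64, 120.58], [-84.22, 78.4], [-180, 180]. Speed limits (degrees/s): [147.25, 147.25, 180, 180, 180, 180].

INTERFACE

Orientations are given as [roll, pitch, yaw] about the fixed x, y, z axes, in that order (R = Rz(yaw) Ry(pitch) Rx(roll)).
In Python, from bench import status, eyes, order, robot gives the robot as it stands.
- The arm moves only by the shell command python3 -m creep 'ROWS' [FORCE]. ROWS is JSON, a list of rows, each a list of 7 numbers: the shift along the world's x, y, z in mm, then the turn, a rotation vector about the world's x, y, z in degrees, then the finger opening in mm, from 0 to 85.4. In form: [[dx, dy, dz, ax, ay, az, hand], ...]. A call has 1 to 20 rows; each row shifts and turns the commanded pose from where the row before left it; what a row does not reach is not made up. A row lasts 1/12 s, in which the tool goes at most 41.7 mm and 7.16 degrees, less where a joint would pass 70% of its speed; a pose out of reach is approached as far as the arm can. A call is refused whole if a number of a shift passes 41.7 or a number of a turn 7.16, either way. A call with a gripper value outside its range is refused whole. The fingers move at their own pace and stop on an object; FORCE is the grip in N (left out, the last holds). Time passes only in rows, so rows that do not move let the fingers close. It gives the time, the measured TCP pose, the force, the opening and the grip force at its end, in the units of the state.
- status.state(): the state, without advancing time (a new reading comes with each control period).
- eyes.grab_frame(name): name is "scene" or "top"; returns the picture (384x512x3 uint8, red, green, blue); there is no depth.
- eyes.get_calibration(name): a dict with "fx", "fy", "cx", "cy" (pixels), "R" (3x3) and "t" (3): a world point X has camera coordinates R X + t. Camera axes: x right, y down, z forward; pixel columns grow to the right and rows downward; lengths in m; the calibration is good to about 2 mm. A picture is of the moment at which its call begins. get_calibration takes no time and is no camera call.
- order.finish_job(): hands the job in; it is judged then, once.
Trained networks look in the newest picture that a camera, given by its name, has taken for a name from the list of things; names that differ only in an ending like _2 or _b are one class to them, and where a whole thing is asked for, a point or a joint stands for the part that bears it (a point fixed in the world has none). Each returns a list of dicts, best first, with "confidence" (0 to 1); they miss things now and then, are a little off and sometimes report something else, mostly with a low value. They report only what shows in the picture. A call takes as long as a camera call.
- eyes.trace(camera, target): "mask" (384x512 bool, what is visible of it) and "position" ([column, row] in pixels, amid what is visible of it).
The state is a dict: "time_s": time; "q": joint angles; "qd": joint speeds; "joint_torque": joint torques, N m; "tcp_pos": TCP position; "eef_rot": TCP orientation; "wrist_force": force on the tool from outside, world axes, zero at the start; "ft_torque": the same for the moment, N m; "gripper_width": finger opening in m; "grasp_force": force on a finger pad.
Only numpy, scipy, OpenCV 4.12 (cv2) and the standard library are available. Lean on these libraries where they do the work, as an engineer would, in place of code of your own. Each camera call takes 0.05 s, during which the arm holds its last target. There are 200 camera calls.

TASK

Clamp the small sample vial for decapping: gently grip it and stand it upright on the clamp's plate between the V-block and the jaw and let go of it, then turn the round knob clockwise until the jaw has pressed the vial into the V and the knob's slip clutch clicks. Stop after one to three clicks, never turn the clutch on past three or click it backwards, and leave the vial clamped upright without disturbing the other things on the bench.

Things in the scene. Friction and masses are not known exactly. Their poses are not given: they have to be found in the camera images.
- vial: amber glass sample vial, black screw cap, closed; 23 mm diameter (cap 21 mm), 51 mm tall, cap = top 11 mm, 18 to 31 g; the only vial, standing on the worktop. Origin: centre of its underside, z up along it. May be gripped from above by cap and shoulder with 20 to 40 N
- clamp: bench vial clamp, bolted down: aluminium plate 84 x 250 x 12 mm (x, y, z), its centre 8 mm toward -y of the origin. Origin: underside of the plate, on its centre line. Along it from +y to -y: V-block, sliding jaw, gear housing (58 x 60 mm, centred at y = -85 mm, top 50 mm above the worktop) with the knob on top
- v_block (a point): middle of the top of the steel V-block, 50 mm wide in x, from y = +57 to +100 mm in the clamp frame, top 36 mm above the worktop; its V is 140 degrees wide, vertical, and opens toward -y. Axes as the clamp's
- jaw_track (a point): fixed point on the plate's top, clamp frame (0, +20, 12) mm, in the track of the jaw (steel, rubber face, 44 mm wide, top 36 mm above the worktop). The jaw slides to +y, 12 mm per rad of clockwise knob turn (drag 0.10 N m), and holds when the knob is let go. It starts 14 to 34 mm short of touching a vial seated in the V; where it stands is not reported
- seat (a point): on the plate's top (12 mm above the worktop), the point where the centre of the vial's underside lies when the vial is fully in the V; clamp frame (0, +60, 12) mm, axes those of the clamp (+y into the V). The vial may be set down up to 8 mm short of it (toward -y); the jaw pushes it home
- knob_top (a point): centre of the knob's top face: round, black, finely fluted, 43 mm diameter, 29 mm tall, axis vertical, top 87 mm above the worktop; grip at 30 to 60 N from above in any direction, regrip at will. Below it a steel flange, 54 mm diameter, top 57 mm above the worktop (keep fingertips above), turns with the jaw drive. The index line on the knob leaves the mark on the flange when the clutch slips
- knob (a joint): slip of the clutch: angle of the knob relative to its flange, rad; 0 at the start, unchanged while the clutch holds, grows as it slips clockwise seen from above, negative the other way. While turning it slips at 0.36 N m, falling to 0.08 N m and rising again with each click (0.35 rad). If the hand pauses, the load felt is only 0.1 to 0.15 N m above that of free turning
- timer: bystander: white bench timer, 64 x 64 x 18 mm, origin at the centre of its underside
- forceps: bystander: steel locking forceps lying flat, 61 x 133 x 6 mm, origin at the centre of the underside
- notebook: bystander: dark notebook lying flat, 212 x 152 x 15 mm, origin at the centre of the underside
- beaker: bystander: glass beaker, 54 mm diameter, 67 mm tall, origin at the centre of its underside
- tape_roll: bystander: roll of label tape lying flat, 72 mm diameter, 19 mm tall, origin at the centre of its underside
- flask: bystander: conical flask, 65 mm diameter, 101 mm tall, origin at the centre of its underside
- tube_rack: bystander: empty tube rack, 70 x 166 x 62 mm, origin at the centre of its underside

How it is judged:
By the outcome, as a careful person would: the job done as asked, in the order asked, and still so for the second after the job is handed in, with the robot touching nothing.
It also fails if it takes over 67 s, if anything falls off the work surface, if the arm or the gripper's body presses on something with over 40 N, if the wrist force passes 120 N, or if a joint passes its speed limit or range.

## Working session

There is one attempt and no reset: what is moved stays moved. The work goes in short steps, Python scripts to look and compute and a shell command to move; the robot and the scene stay as the last step left them, time stands still between calls to the robot, and variables do not carry over. Pictures are saved under pics/ and viewed, at most 10 in all, crops included, and the job is handed in when it is done.

```bash
mkdir -p pics; cat > h.py <<'E'
import numpy as np,cv2
from bench import status,eyes,order,robot
def save(cam,n):
    im=eyes.grab_frame(cam); cv2.imwrite(f'pics/{n}.png',im[:,:,::-1]); return im
def ray(cam,uv):
    c=eyes.get_calibration(cam);R=np.array(c['R']);t=np.array(c['t'])
    return -R.T@t, R.T@np.array([(uv[0]-c['cx'])/c['fx'],(uv[1]-c['cy'])/c['fy'],1])
def at(cam,uv,z):
    o,d=ray(cam,uv); return (o+d*(z-o[2])/d[2]).round(4)
def px(cam,X):
    c=eyes.get_calibration(cam);p=np.array(c['R'])@np.array(X)+np.array(c['t'])
    return [round(float(c['fx']*p[0]/p[2]+c['cx']),1),round(float(c['fy']*p[1]/p[2]+c['cy']),1)]
E
python3 - <<'E'
from h import *
for c in('scene','top'):
    save(c,c+'0'); print(c,'cam at',ray(c,(0,0))[0].round(3))
    for n,z in(('vial',.051),('clamp',.02),('knob_top',.087),('v_block',.036)):
        for r in eyes.trace(c,n)[:2]: print(n,round(r['confidence'],2),r['position'],at(c,r['position'],z),r['mask'].sum())
print(robot.nose_length,status.state())
E
```

```text
scene cam at [-0.193 -0.301  0.923]
clamp 0.96 [216.5, 178.1] [0.4892 0.2299 0.02  ] 1406
clamp 0.28 [225.9, 179.6] [0.5    0.1976 0.02  ] 141
knob_top 0.46 [225.8, 176.6] [0.4597 0.1683 0.087 ] 171
knob_top 0.2 [218.7, 183.7] [0.4216 0.1706 0.087 ] 1402
v_block 0.83 [214.3, 179.7] [0.4669 0.2228 0.036 ] 1409
top cam at [0.336 0.044 1.577]
clamp 0.68 [207.2, 185.5] [0.4778 0.2215 0.02  ] 1369
v_block 0.79 [202.3, 188.8] [0.463  0.2381 0.036 ] 1384
0.014 {'time_s': 0.5, 'q': array([ 6.15817239e+01,  1.86931092e+01, -1.10399697e+01,  6.02759160e+01,
       -9.54640928e-04,  8.23106134e+01]), 'qd': array([-0.05173457, -0.16700193,  0.04671271, -0.00733092,  0.00271304,
       -0.08783751]), 'joint_torque': array([-4.95566110e-04, -4.42966640e+01,  2.62536728e+01,  2.80209861e-03,
       -1.30876597e-04, -3.79533333e-06]), 'tcp_pos': array([0.194649  , 0.51436414, 0.24521827]), 'eef_rot': array([-1.79990958e+02, -2.57485403e-04,  1.59271111e+02]), 'wrist_force': array([-0.39295196, -0.26525471,  0.36416984]), 'ft_torque': array([-0.02186767, -0.00811754, -0.02626983]), 'grasp_force': 0.0, 'gripper_width': 0.08530432405371807}
```

```bash
python3 - <<'E'
import cv2
a=cv2.imread('pics/scene0.png');b=cv2.imread('pics/top0.png')
cv2.imwrite('pics/s0.png',cv2.resize(a,(800,600),interpolation=2));cv2.imwrite('pics/t0.png',cv2.resize(b,(800,600),interpolation=2))
E
```

```text
(no output)
```

View pics/s0.png

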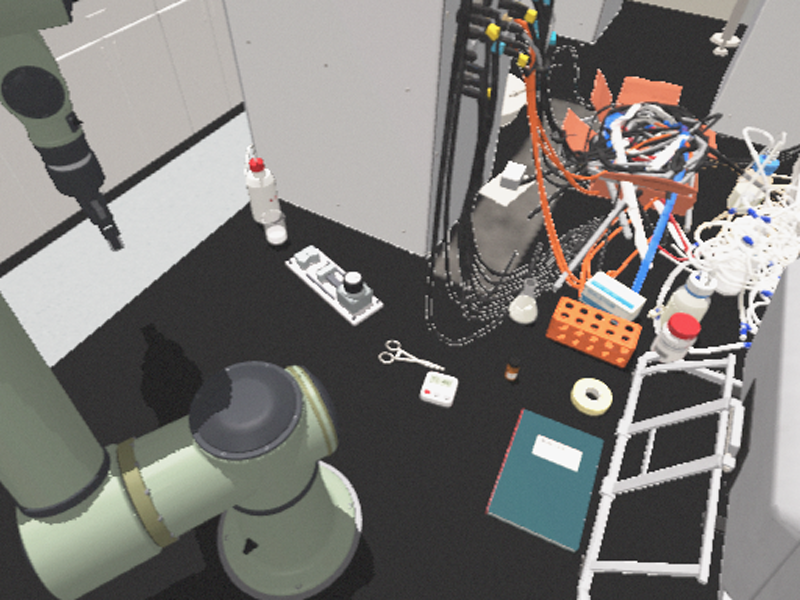

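View pics/t0.png

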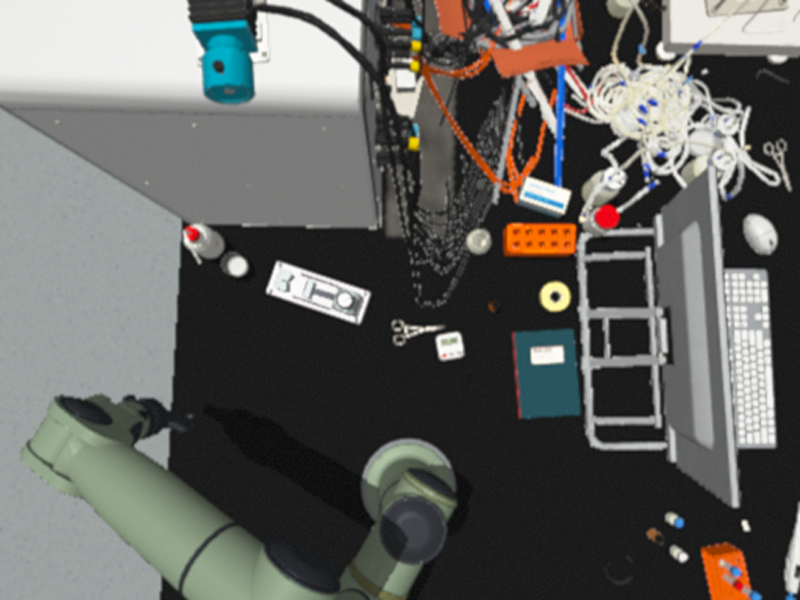

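The scene view (800x600) has the vial at about (512,370), the clamp from (290,262) to (380,305) and the knob at (352,283). In the top view the vial is at (492,306), the clamp's corners at (276,262), (370,291), (362,324) and (267,293), and the knob at (347,299). Next I'll zoom in.

```bash
python3 - <<'E'
from h import *
a=cv2.imread('pics/scene0.png');b=cv2.imread('pics/top0.png')
def z(im,u,v,w,h,s): return cv2.resize(im[v:v+h,u:u+w],None,fx=s,fy=s,interpolation=cv2.INTER_CUBIC)
A=z(a,180,150,70,62,8)[:, :560]; B=z(b,165,160,80,55,10)
cv2.imwrite('pics/czB.png',B)
C=np.hstack([z(a,312,220,32,32,12),z(b,299,180,32,32,12)])
D=np.hstack([cv2.resize(A,(440,390)),cv2.resize(C,(360,180)) if 0 else np.zeros((390,10,3),np.uint8)])
out=np.zeros((600,800,3),np.uint8); out[:496,:560]=A; out[:224,570:794]=z(a,312,220,32,32,7);out[240:464,570:794]=z(b,299,180,32,32,7)
cv2.imwrite('pics/czA.png',out)
E
```

```text
(no output)
```

View pics/czA.png

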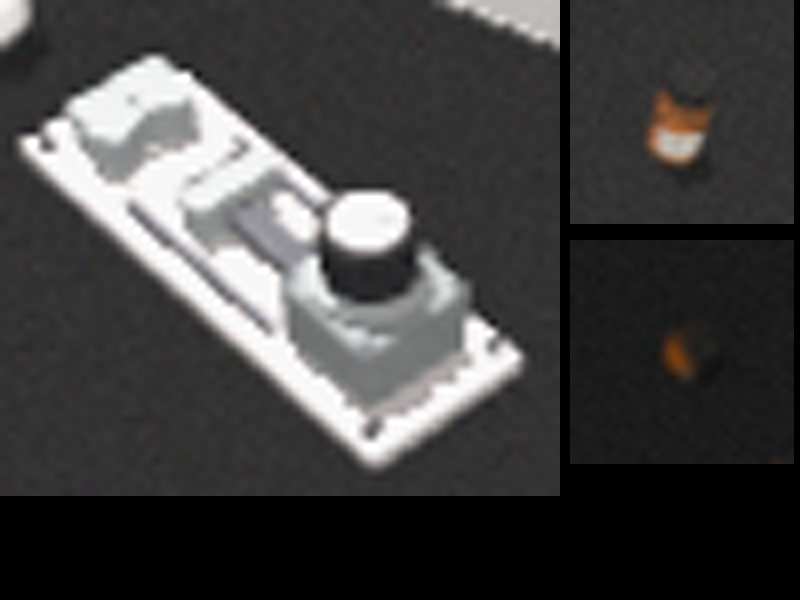

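View pics/czB.png

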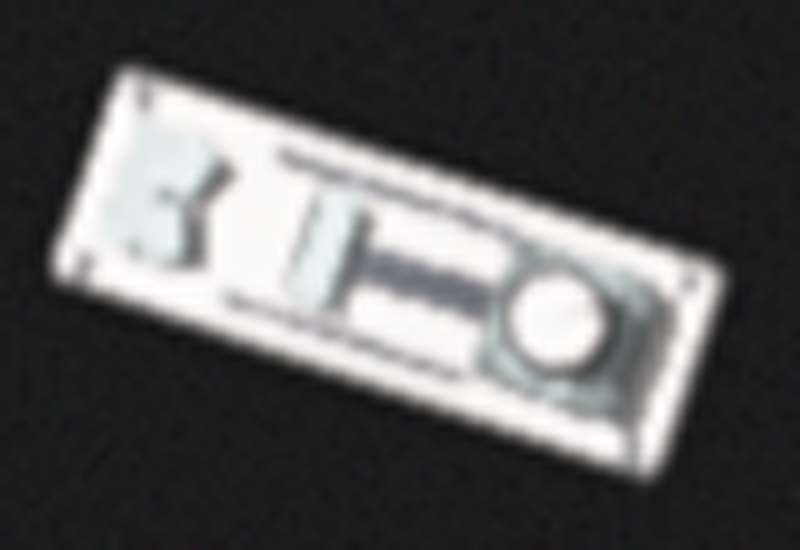

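```bash
cat > fit.py <<'E'
from h import *
from scipy.optimize import least_squares
T=lambda u,v:(165+u/10-.45,160+v/10-.45); S=lambda u,v:(180+u/8-.44,150+v/8-.44)
P=[(-.042,.117,.012),(.042,.117,.012),(.042,-.133,.012),(-.042,-.133,.012),(0,-.085,.087)]
ob={'top':[T(52,278),T(120,65),T(728,268),T(650,482),T(556,318)],'scene':[S(17,145),None,S(525,355),S(372,468),S(369,220)]}
def f(p,cams=('top','scene')):
    c,s=np.cos(p[2]),np.sin(p[2]);r=[]
    for k in cams:
        for X,o in zip(P,ob[k]):
            if o is not None: r+=list(np.subtract(px(k,(p[0]+c*X[0]-s*X[1],p[1]+s*X[0]+c*X[1],X[2])),o))
    return r
for cams in (('top',),('scene',),('top','scene')):
    s=least_squares(f,[.48,.2,-.3],args=(cams,)); x=s.x
    print(cams,x.round(4),np.degrees(x[2]).round(2),np.round(s.fun,1))
c,s=np.cos(x[2]),np.sin(x[2])
for n,y in(('seat',.06),('drop',.057),('knob',-.085)): print(n,(x[0]-s*y).round(4),(x[1]+c*y).round(4))
V=lambda u,v:(312+(u-570)/7-.43,220+v/7-.43);W=lambda u,v:(299+(u-570)/7-.43,180+(v-240)/7-.43)
print('vial scene cap',at('scene',V(692,85),.05),'base',at('scene',V(676,153),.005),'mid',at('scene',V(683,130),.022))
print('top cap',at('top',W(706,352),.05),'whole',at('top',W(692,353),.03))
E
python3 fit.py
```

```text
('top',) [ 0.48  0.2  -0.3 ] -17.19 [11.6 -1.6 11.8 -0.2 11.  -0.3 11.8 -1.4 12.2 -0.7]
('scene',) [ 0.48  0.2  -0.3 ] -17.19 [10.8  4.8 11.9  6.  12.2  5.1 12.2  6.1]
('top', 'scene') [ 0.48  0.2  -0.3 ] -17.19 [11.6 -1.6 11.8 -0.2 11.  -0.3 11.8 -1.4 12.2 -0.7 10.8  4.8 11.9  6.
 12.2  5.1 12.2  6.1]
seat 0.4977 0.2573
drop 0.4968 0.2545
knob 0.4549 0.1188
vial scene cap [ 0.4546 -0.2026  0.05  ] base [ 0.4502 -0.2053  0.005 ] mid [ 0.451  -0.2051  0.022 ]
top cap [ 0.4482 -0.2076  0.05  ] whole [ 0.4489 -0.2031  0.03  ]
```

```bash
sed -i 's/return \[round(float(\(.*\)),1),round(float(\(.*\)),1)\]/return [\1,\2]/' h.py; tail -2 h.py; python3 fit.py
```

```text
c=eyes.get_calibration(cam);p=np.array(c['R'])@np.array(X)+np.array(c['t'])
    return [c['fx']*p[0]/p[2]+c['cx'],c['fy']*p[1]/p[2]+c['cy']]
('top',) [ 0.4753  0.2455 -0.2964] -16.98 [-0.1 -0.6  0.3  0.7 -0.6  0.5  0.3 -0.7  0.1  0.2]
('scene',) [ 0.4801  0.2479 -0.2932] -16.8 [ 0.1  0.1 -0.1  0.3  0.2 -0.8 -0.1  0.5]
('top', 'scene') [ 0.4771  0.2463 -0.2931] -16.79 [-0.3 -0.9  0.   0.3 -0.8 -0.1  0.2 -1.3 -0.1 -0.4 -0.1  0.7 -0.2  1.1
  0.1 -0.  -0.2  1.3]
seat 0.4945 0.3037
drop 0.4936 0.3009
knob 0.4526 0.1649
vial scene cap [ 0.4546 -0.2026  0.05  ] base [ 0.4502 -0.2053  0.005 ] mid [ 0.451  -0.2051  0.022 ]
top cap [ 0.4482 -0.2076  0.05  ] whole [ 0.4489 -0.2031  0.03  ]
```

```bash
python3 -m creep '[[14,-39,-3,0,0,0,85],[14,-39,-3,0,0,0,85],[14,-39,-3,0,0,0,85],[14,-39,-3,0,0,0,85],[14,-39,-3,0,0,0,85],[14,-39,-3,0,0,0,85],[14,-39,-3,0,0,0,85],[14,-39,-3,0,0,0,85],[14,-39,-3,0,0,0,85],[14,-39,-3,0,0,0,85],[14,-39,-3,0,0,0,85],[14,-39,-3,0,0,0,85],[14,-39,-3,0,0,0,85],[14,-39,-3,0,0,0,85],[14,-39,-3,0,0,0,85],[14,-39,-3,0,0,0,85],[14,-39,-3,0,0,0,85],[14,-39,-3,0,0,0,85],[4,-17,0,0,0,0,85],[0,0,0,0,0,0,85]]' 30
python3 - <<'E'
from h import *
# jaw front top edge centre, clamp frame y
x=np.array([.4771,.2463]);a=-.2931
for k,u in(('top',(165+30.5-.45,160+24.3-.45)),('scene',(180+232/8-.44,150+165/8-.44))):
    d=at(k,u,.036)[:2]-x;print(k,np.array([[np.cos(a),np.sin(a)],[-np.sin(a),np.cos(a)]])@d)
# vial by colour
for k,b in(('scene',(312,220,32,32)),('top',(299,180,32,32))):
    im=cv2.imread(f'pics/{k}0.png').astype(int);u,v,w,h=b;c=im[v:v+h,u:u+w]
    m=(c[...,2]-c[...,0]>25);ys,xs=np.nonzero(m);print(k,len(xs),xs.min()+u,xs.max()+u,ys.min()+v,ys.max()+v,px(k,(.4505,-.205,0)),px(k,(.4505,-.205,.04)))
E
```

```text
time_s: 2.17
tcp_pos: [0.452, -0.2089, 0.1911]
eef_rot: [-179.9, 0.1, 159.0]
wrist_force: [-0.2, -0.4, -0.4]
gripper_width: 0.0851
grasp_force: 0.0
top [-0.00186406  0.02105957]
scene [0.01115766 0.02394487]
scene 61 323 331 233 243 [np.float64(326.4001450473675), np.float64(242.2039804166913)] [np.float64(328.63780191085755), np.float64(234.90313999998025)]
top 20 312 316 193 198 [np.float64(315.26367857647546), np.float64(195.8510765773563)] [np.float64(316.91456044477025), np.float64(195.14522546442782)]
```

```bash
python3 -m creep '[[0,0,-32,0,0,0,85],[0,0,-32,0,0,0,70],[0,0,-32,0,0,0,60],[0,0,-30,0,0,0,50],[0,0,-15,0,0,0,45],[0,0,-7,0,0,0,45],[0,0,0,0,0,0,45],[0,0,0,0,0,0,45]]'
python3 - <<'E'
from h import *
s=save('scene','g1');t=save('top','g1t')
out=np.zeros((480,800,3),np.uint8)
out[:,:400]=cv2.resize(s[210:258,308:348],(400,480),interpolation=2)
out[:400,400:]=cv2.resize(t[176:216,295:335],(400,400),interpolation=2)
cv2.imwrite('pics/g1z.png',cv2.convertScaleAbs(out[:,:,::-1],alpha=1.5))
print(px('scene',(.4505,-.2046,.03)),status.state()['tcp_pos'])
E
```

```text
time_s: 2.83
tcp_pos: [0.4509, -0.2043, 0.0438]
eef_rot: [180.0, 0.0, 159.3]
wrist_force: [0.1, -0.3, 0.1]
gripper_width: 0.0451
grasp_force: 0.0
[np.float64(327.94416136132725), np.float64(236.7111629968856)] [ 0.45174531 -0.20498638  0.04468677]
```

View pics/g1z.png

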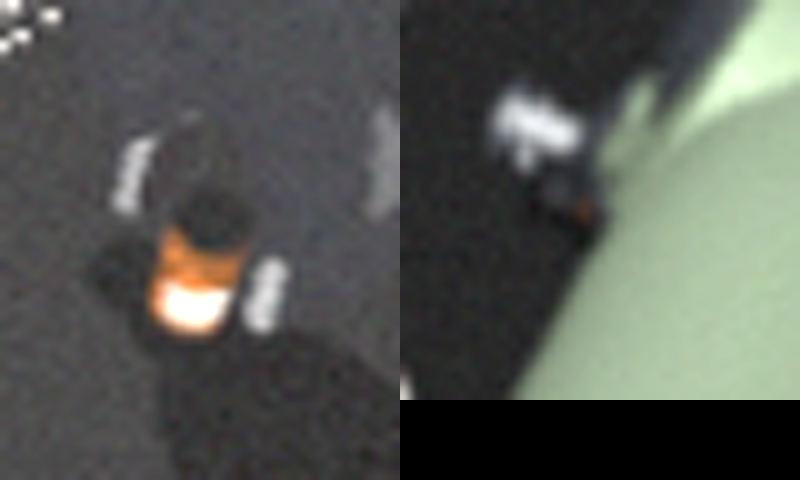

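The picture shows the pads at (130,175) and (265,295) on either side of the vial, whose axis is at about (205,240). It's centred to about 1 mm, so I'll close the fingers.

```bash
python3 -m creep '[[0,0,0,0,0,0,36],[0,0,0,0,0,0,30],[0,0,0,0,0,0,26],[0,0,0,0,0,0,23],[0,0,0,0,0,0,20],[0,0,0,0,0,0,15],[0,0,0,0,0,0,15],[0,0,0,0,0,0,15]]' 30; python3 -m creep '[[0,0,2,0,0,0,15],[0,0,6,0,0,0,15],[0,0,12,0,0,0,15],[0,0,25,0,0,0,15],[0,0,25,0,0,0,15],[0,0,10,0,0,0,15],[0,0,0,0,0,0,15]]'
```

```text
time_s: 3.6
tcp_pos: [0.4513, -0.2046, 0.0438]
eef_rot: [180.0, 0.1, 159.3]
wrist_force: [0.7, 1.6, 6.1]
gripper_width: 0.022
grasp_force: 28.9
time_s: 4.18
tcp_pos: [0.4522, -0.2057, 0.1257]
eef_rot: [-179.9, 0.3, 159.3]
wrist_force: [1.2, 0.1, -1.0]
gripper_width: 0.0217
grasp_force: 29.0
```

```bash
python3 -m creep '[[1,10,20,0,0,1,15],[2,20,10,0,0,1,15],[3,30,0,0,0,1,15],[3,36,0,0,0,1,15],[3,36,0,0,0,0,15],[3,36,0,0,0,0,15],[3,36,0,0,0,0,15],[3,36,0,0,0,0,15],[3,36,0,0,0,0,15],[3,36,0,0,0,0,15],[3,36,0,0,0,0,15],[3,36,0,0,0,0,15],[3,36,0,0,0,0,15],[3,36,0,0,0,0,15],[2,30,0,0,0,0,15],[1,18,0,0,0,0,15],[0,0,0,0,0,0,15],[0,0,0,0,0,0,15],[0,0,0,0,0,0,15]]'; python3 -m creep '[[0,0,-20,0,0,0,15],[0,0,-20,0,0,0,15],[0,0,-15,0,0,0,15],[0,0,-10,0,0,0,15],[0,0,-5,0,0,0,15],[0,0,0,0,0,0,15],[0,0,0,0,0,0,15]]'
python3 - <<'E'
from h import *
s=save('scene','p1');t=save('top','p1t')
out=np.zeros((560,800,3),np.uint8)
out[:,:400]=cv2.resize(s[140:210,178:228],(400,560),interpolation=2)
out[:560,400:]=cv2.resize(t[150:220,160:210],(400,560),interpolation=2)
cv2.imwrite('pics/p1z.png',out[:,:,::-1])
print(status.state()['tcp_pos'],[px(k,(.4936,.3009,.08)) for k in('scene','top')])
E
```

```text
time_s: 5.77
tcp_pos: [0.4918, 0.2985, 0.152]
eef_rot: [-179.9, -0.1, 163.3]
wrist_force: [0.3, -0.4, -0.4]
gripper_width: 0.0217
grasp_force: 29.1
time_s: 6.35
tcp_pos: [0.493, 0.299, 0.0836]
eef_rot: [180.0, 0.0, 163.2]
wrist_force: [-0.4, 1.0, 0.6]
gripper_width: 0.0222
grasp_force: 29.1
[0.49343826 0.29952651 0.08423884] [[np.float64(199.00906713764232), np.float64(157.74275108261543)], [np.float64(184.53295088745986), np.float64(179.23678747489885)]]
```

View pics/p1z.png

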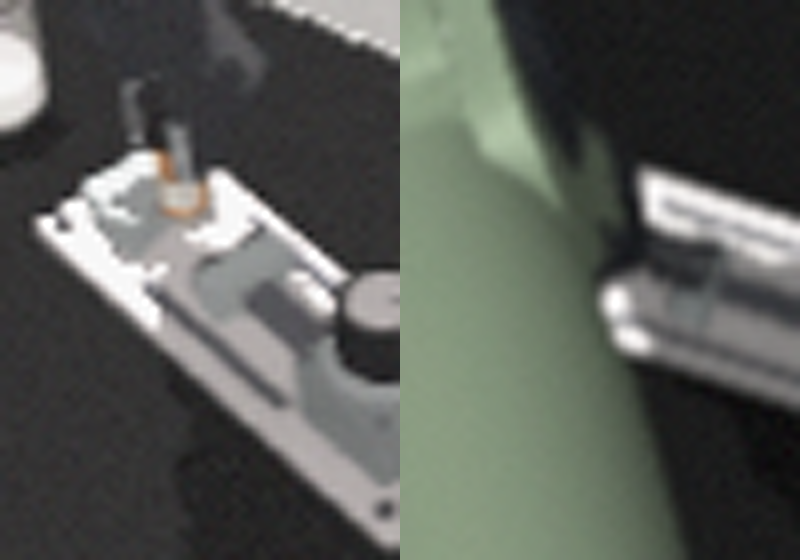

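```bash
python3 - <<'E'
from h import *
x=np.array([.4771,.2463]);a=-.2931;M=np.array([[np.cos(a),np.sin(a)],[-np.sin(a),np.cos(a)]])
for n,k,u,z in(('Vtop','top',(165+18.3-.45,160+20.5-.45),.036),('Vscene','scene',(180+140/8-.44,150+133/8-.44),.036),('Vsc_right','scene',(180+193/8-.44,150+100/8-.44),.036),('vial','scene',(200.9-.44,165.6-.44),.04)):
    p=at(k,u,z);print(n,p,M@(p[:2]-x))
print(px('scene',(.4934,.2993,.04)), M@(np.array([.4933,.2993])-x))
E
```

```text
Vtop [0.4949 0.3148 0.036 ] [-0.00275024  0.07072147]
Vscene [0.4903 0.3126 0.036 ] [-0.00651843  0.06728625]
Vsc_right [0.5196 0.3046 0.036 ] [0.02384338 0.06809283]
vial [0.4976 0.3025 0.04  ] [0.00338835 0.05972612]
[np.float64(200.5099633953974), np.float64(166.2014472167355)] [0.00019628 0.05542023]
```

```bash
python3 -m creep '[[-1,-1,-6,0,0,0,15],[0,0,-8,0,0,0,15],[0,0,-6,0,0,0,15],[0,0,-4,0,0,0,15],[0,0,-2,0,0,0,15],[0,0,-1,0,0,0,15],[0,0,0,0,0,0,15],[0,0,0,0,0,0,15]]'; python3 -m creep '[[0,0,-0.5,0,0,0,15],[0,0,-0.5,0,0,0,15],[0,0,0,0,0,0,15]]'
```

```text
time_s: 7.12
tcp_pos: [0.4918, 0.2985, 0.0563]
eef_rot: [180.0, 0.0, 163.3]
wrist_force: [-0.2, -0.1, 0.7]
gripper_width: 0.0218
grasp_force: 29.0
time_s: 7.37
tcp_pos: [0.4921, 0.2986, 0.0559]
eef_rot: [180.0, 0.1, 163.3]
wrist_force: [-0.9, 0.4, 3.3]
gripper_width: 0.022
grasp_force: 29.3
```

```bash
python3 -m creep '[[0,0,0,0,0,0,23],[0,0,0,0,0,0,25],[0,0,0,0,0,0,28],[0,0,0,0,0,0,33],[0,0,0,0,0,0,40],[0,0,0,0,0,0,46],[0,0,0,0,0,0,50],[0,0,4,0,0,0,50],[0,0,15,0,0,0,50],[0,0,25,0,0,0,50],[0,0,35,0,0,0,50],[0,0,30,0,0,0,50]]'
python3 - <<'E'
from h import *
s=save('scene','p2');t=save('top','p2t')
out=np.zeros((560,800,3),np.uint8)
out[:,:400]=cv2.resize(s[140:210,178:228],(400,560),interpolation=2)
out[:560,400:]=cv2.resize(t[150:220,160:210],(400,560),interpolation=2)
cv2.imwrite('pics/p2z.png',out[:,:,::-1])
E
```

```text
time_s: 8.37
tcp_pos: [0.4913, 0.2983, 0.1658]
eef_rot: [-180.0, -0.0, 163.3]
wrist_force: [1.9, 0.0, -0.6]
gripper_width: 0.0498
grasp_force: 0.0
```

View pics/p2z.png

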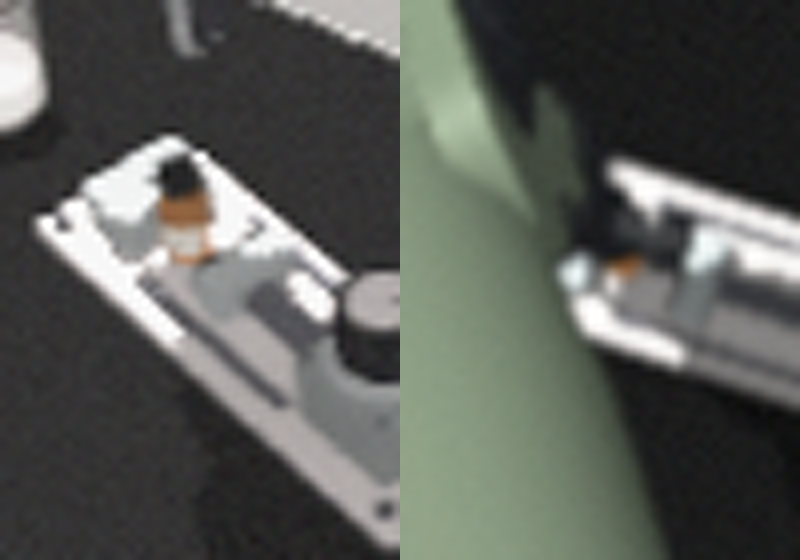

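The vial stands upright in the V's mouth, with its cap at (180,175) and its base at (188,255), and the jaw is short of it. Next is the knob, after turning the wrist back first for stroke.

```bash
python3 -m creep '[[-2.9,-9.6,0,0,0,7,85],[-2.9,-9.6,0,0,0,7,85],[-2.9,-9.6,0,0,0,7,85],[-2.9,-9.6,0,0,0,7,85],[-2.9,-9.6,0,0,0,7,85],[-2.9,-9.6,0,0,0,7,85],[-2.9,-9.6,0,0,0,7,85],[-2.9,-9.6,0,0,0,7,85],[-2.9,-9.6,0,0,0,7,85],[-2.9,-9.6,0,0,0,7,85],[-2.9,-9.6,0,0,0,7,85],[-2.9,-9.6,0,0,0,7,85],[-2.9,-9.6,0,0,0,7,85],[-2.9,-9.6,0,0,0,7,85],[0,0,-20,0,0,0,85],[0,0,-20,0,0,0,85],[0,0,0,0,0,0,85],[0,0,0,0,0,0,85]]' 45
python3 - <<'E'
from h import *
s=save('scene','k1');t=save('top','k1t')
out=np.zeros((560,800,3),np.uint8)
out[:,:400]=cv2.resize(s[140:210,198:248],(400,560),interpolation=2)
out[:560,400:]=cv2.resize(t[155:225,190:240],(400,560),interpolation=2)
cv2.imwrite('pics/k1z.png',out[:,:,::-1])
print(status.state()['q'])
E
```

```text
time_s: 9.97
tcp_pos: [0.4498, 0.1637, 0.1235]
eef_rot: [179.8, -0.1, -98.7]
wrist_force: [0.0, -0.7, -0.0]
gripper_width: 0.085
grasp_force: 0.0
[ 1.11709146e+01  1.85022739e+01 -3.10539955e+01  4.04178114e+01
  7.46767569e-04 -7.01087018e+01]
```

View pics/k1z.png

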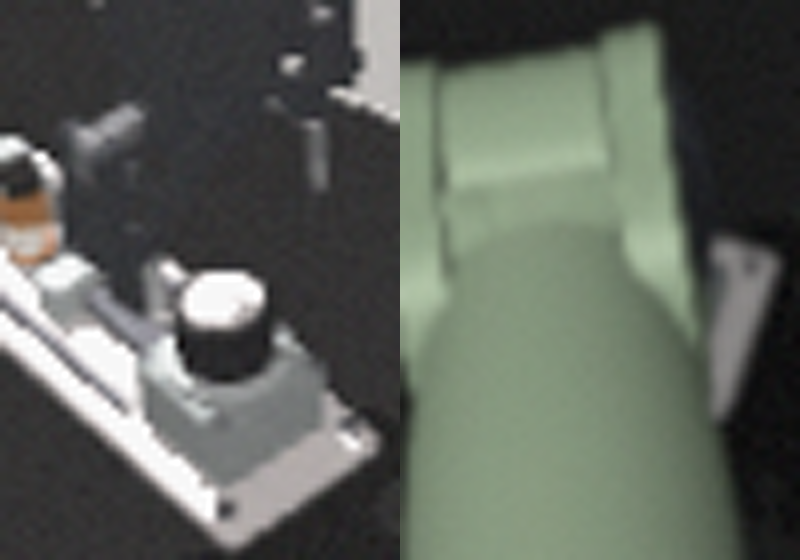

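The knob top is at (223,300) in the scene crop, with the fingers straddling it. I'll go down and grip.

```bash
python3 -m creep '[[0,0,-20,0,0,0,85],[0,0,-18,0,0,0,75],[0,0,-8,0,0,0,65],[0,0,-2,0,0,0,58],[0,0,0,0,0,0,52],[0,0,0,0,0,0,48],[0,0,0,0,0,0,46]]' 45;  python3 -m creep '[[0,0,0,0,0,0,44],[0,0,0,0,0,0,42],[0,0,0,0,0,0,38],[0,0,0,0,0,0,35],[0,0,0,0,0,0,35]]'; python3 -c "
from h import *
s=status.state();print(s['ft_torque'],s['wrist_force'],s['tcp_pos'])"
```

```text
time_s: 10.65
tcp_pos: [0.4519, 0.1642, 0.0773]
eef_rot: [-179.9, 0.0, -98.7]
wrist_force: [-0.2, 0.3, 0.5]
gripper_width: 0.0461
grasp_force: 0.0
time_s: 11.07
tcp_pos: [0.4523, 0.1641, 0.0775]
eef_rot: [-179.8, 0.0, -98.7]
wrist_force: [-0.2, -0.6, 6.6]
gripper_width: 0.0419
grasp_force: 44.6
[-0.11615705  0.05339431  0.03699384] [-0.16790031 -0.5554125   6.59975287] [0.45234077 0.16411918 0.07749329]
```

```bash
f(){ python3 -c "
from bench import status
s=status.state();print('TZ',s['ft_torque'].round(3)[2],'yaw',round(s['eef_rot'][2],1),s['wrist_force'].round(1))"; }
python3 -m creep '[[0,0,0,0,0,-3,35],[0,0,0,0,0,-4,35],[0,0,0,0,0,-4,35],[0,0,0,0,0,-4,35],[0,0,0,0,0,-4,35]]' | grep time;f
python3 -m creep '[[0,0,0,0,0,-4,35],[0,0,0,0,0,-4,35],[0,0,0,0,0,-4,35],[0,0,0,0,0,-4,35],[0,0,0,0,0,-4,35]]' | grep time;f
python3 -m creep '[[0,0,0,0,0,-4,35],[0,0,0,0,0,-4,35],[0,0,0,0,0,-4,35],[0,0,0,0,0,-4,35],[0,0,0,0,0,-4,35]]' | tail -2;f
```

```text
time_s: 11.48
TZ 0.137 yaw -117.9 [-2.1  0.6  9.7]
time_s: 11.9
TZ 0.118 yaw -137.9 [-2.9  1.3 11. ]
gripper_width: 0.0415
grasp_force: 44.9
TZ 0.152 yaw -157.9 [-4.2  4.  10.6]
```

```bash
f(){ python3 -c "
from bench import status
s=status.state();print('TZ',s['ft_torque'].round(3)[2],'yaw',round(s['eef_rot'][2],1),s['wrist_force'].round(1),s['time_s'])"; }
python3 -m creep '[[0,0,0,0,0,-4,35],[0,0,0,0,0,-4,35],[0,0,0,0,0,-4,35]]' >/dev/null;f
python3 -m creep '[[0,0,0,0,0,-4,35],[0,0,0,0,0,-4,35]]' >/dev/null;f
python3 -m creep '[[0,0,0,0,0,-4,35],[0,0,0,0,0,-4,35]]' >/dev/null;f
python3 -m creep '[[0,0,0,0,0,-3,35],[0,0,0,0,0,-3,35]]' >/dev/null;f
python3 -m creep '[[0,0,0,0,0,-3,35],[0,0,0,0,0,-3,35]]' >/dev/null;f
python3 -m creep '[[0,0,0,0,0,-3,35],[0,0,0,0,0,-3,35]]' |tail -2;f
```

```text
TZ 0.158 yaw -169.8 [-5.1  6.2 11.4] 12.5667
TZ 0.15 yaw -177.8 [-5.3  6.7 11.4] 12.7333
TZ 0.098 yaw 174.2 [-4.9  7.4 10.3] 12.9
TZ 0.195 yaw 168.2 [-4.7  7.4 10.9] 13.0667
TZ 0.125 yaw 162.2 [-4.2  8.2 10.6] 13.2333
gripper_width: 0.0417
grasp_force: 44.8
TZ 0.18 yaw 156.3 [-4.5  8.9  9.6] 13.4
```

```bash
f(){ python3 -c "
from bench import status
s=status.state();print('TZ',s['ft_torque'].round(3)[2],'yaw',round(s['eef_rot'][2],1),s['wrist_force'].round(1),s['time_s'])"; }
python3 -m creep '[[0,0,0,0,0,-3,35]]' >/dev/null;f
python3 -m creep '[[0,0,0,0,0,-3,35]]' >/dev/null;f
python3 -m creep '[[0,0,0,0,0,-3,35]]' >/dev/null;f
python3 -m creep '[[0,0,0,0,0,-3,35]]' >/dev/null;f
python3 -m creep '[[0,0,0,0,0,-3,35]]' >/dev/null;f
python3 -m creep '[[0,0,0,0,0,-3,35]]' >/dev/null;f
python3 -m creep '[[0,0,0,0,0,-3,35]]' |tail -2;f
```

```text
TZ 0.105 yaw 153.3 [-4.7 10.2  8.6] 13.4833
TZ 0.313 yaw 150.3 [-3.8 10.2  9.4] 13.5667
TZ 0.351 yaw 147.3 [-3.8 10.1  8.9] 13.65
TZ 0.401 yaw 144.3 [-3.3 10.8  8.6] 13.7333
TZ 0.239 yaw 141.3 [-3.5  9.5  9. ] 13.8167
TZ 0.174 yaw 138.3 [-3.8 10.6  8.2] 13.9
gripper_width: 0.0415
grasp_force: 44.6
TZ 0.111 yaw 135.3 [-3.7 10.9  8.4] 13.9833
```

```bash
f(){ python3 -c "
from bench import status
s=status.state();print('TZ',s['ft_torque'].round(3)[2],'yaw',round(s['eef_rot'][2],1),s['wrist_force'].round(1),s['time_s'])"; }
python3 -m creep '[[0,0,0,0,0,-3,35]]' >/dev/null;f
python3 -m creep '[[0,0,0,0,0,-3,35]]' >/dev/null;f
python3 -m creep '[[0,0,0,0,0,-3,35]]' >/dev/null;f
python3 -m creep '[[0,0,0,0,0,-3,35]]' >/dev/null;f
python3 -m creep '[[0,0,0,0,0,-3,35]]' >/dev/null;f
python3 -m creep '[[0,0,0,0,0,-3,35]]' >/dev/null;f
python3 -m creep '[[0,0,0,0,0,-3,35]]' >/dev/null;f
python3 -m creep '[[0,0,0,0,0,-3,35]]' |tail -2;f
```

```text
TZ 0.236 yaw 132.3 [-3.4 11.5  7.8] 14.0667
TZ 0.331 yaw 129.3 [-1.6 11.9  6.5] 14.15
TZ 0.372 yaw 126.3 [-2.5 12.1  7. ] 14.2333
TZ 0.345 yaw 123.3 [-1.6 11.6  7.5] 14.3167
TZ 0.195 yaw 120.3 [-2.3 12.5  6.4] 14.4
TZ 0.111 yaw 117.3 [-2.6 12.3  6.2] 14.4833
TZ 0.127 yaw 114.3 [-2.4 13.4  5.8] 14.5667
gripper_width: 0.0415
grasp_force: 44.7
TZ 0.208 yaw 111.3 [-0.4 12.2  4.7] 14.65
```

```bash
python3 -m creep '[[0,0,0,0,0,0,35],[0,0,0,0,0,0,42],[0,0,0,0,0,0,46],[0,0,0,0,0,0,52],[0,0,0,0,0,0,60],[0,0,0,0,0,0,70],[0,0,0,0,0,0,80],[0,0,10,0,0,0,85],[0,0,25,0,0,0,85],[0,0,30,0,0,0,85],[0,0,35,0,0,0,85],[0,-20,30,0,0,0,85],[0,-30,0,0,0,0,85],[0,-30,0,0,0,0,85],[0,0,0,0,0,0,85],[0,0,0,0,0,0,85]]'
python3 - <<'E'
from h import *
s=save('scene','e1');t=save('top','e1t')
out=np.zeros((560,800,3),np.uint8)
out[:,:400]=cv2.resize(s[140:210,185:235],(400,560),interpolation=2)
out[:560,400:]=cv2.resize(t[155:225,170:220],(400,560),interpolation=2)
cv2.imwrite('pics/e1z.png',out[:,:,::-1])
E
```

```text
time_s: 15.98
tcp_pos: [0.4511, 0.0828, 0.2064]
eef_rot: [180.0, -0.0, 111.1]
wrist_force: [0.6, -0.1, -0.1]
gripper_width: 0.0847
grasp_force: 0.0
```

View pics/e1z.png

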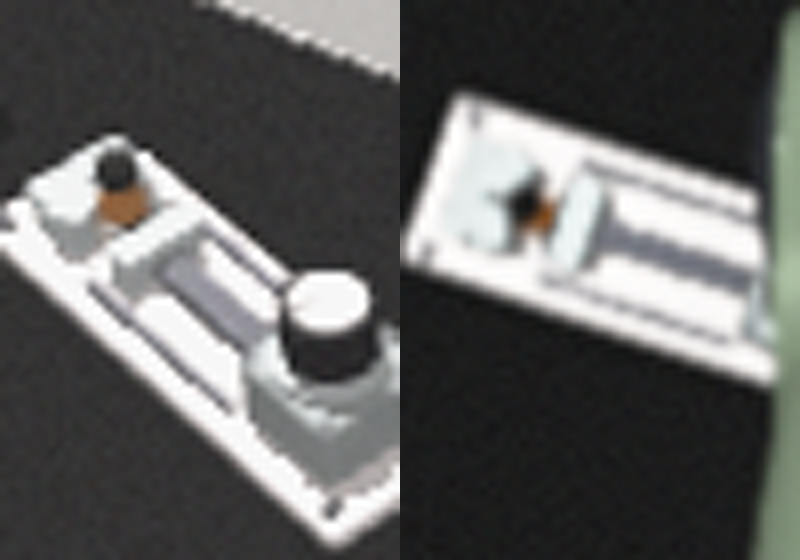

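The vial is upright with its cap at (115,168) in the scene crop, held between the V and the jaw. The hand is clear, so I'm handing the job in.

```bash
python3 -c "
from bench import order
print(order.finish_job())"
```

```text
the job is handed in; nothing more can be done
None
```

The vial is clamped upright in the V and the job is handed in at about 16 s; the torque trace shows the clutch slipping about two clicks, and no bystanders were touched on purpose, though I did not check them again afterwards.

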